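Clear a tripped block heater and hold in its recessed cut-out reset

TASK

The block heater on the lab bench has tripped its over-temperature cut-out: press its yellow key to silence the alarm, let go, then press its red key to stop the heating. Then take the blue-handled blunt probe from the tool stand, reach its tip down through the blue-ringed hole in the heater's control deck, and hold the recessed reset button pressed right down with it; finish while still holding it down, with the probe in the gripper. Press none of the other keys, and leave the other two tools and the orange tube rack where they are.

Things in the scene. Friction and masses are not known exactly. Their poses are not given: they have to be found in the camera images.
- heater: Fixed block heater, light grey, 260 mm deep (x) by 210 wide (y). Origin: centre of its underside; x from control side to block side, z up. Level control deck 65 mm up, from x = -130 to -25 mm; behind it housing 92 mm, tube caps 107 mm high. Along the deck's -x edge four keys: yellow, red, green, grey from +y to -y; display behind them; blue-ringed reset hole at the -y end.
- mute_key_top (a point): Centre of the top face of the yellow (silence alarm) key: a round cap 16 mm across with a dark slanted bar, standing 7 mm proud of the control deck (72 mm above the bench). Keys stand in one row along the heater's y, 38 mm apart. x, y, z axes as the heater's.
- stop_key_top (a point): Centre of the top face of the red (stop heating) key: a round cap 16 mm across with a white square, standing 7 mm proud of the control deck (72 mm above the bench). Keys stand in one row along the heater's y, 38 mm apart. x, y, z axes as the heater's.
- start_key_top (a point): Centre of the top face of the green (start heating) key: a round cap 16 mm across with a white bar, standing 7 mm proud of the control deck (72 mm above the bench). Keys stand in one row along the heater's y, 38 mm apart. x, y, z axes as the heater's. Not to be pressed.
- set_key_top (a point): Centre of the top face of the grey (set) key: a round cap 16 mm across with a white bar, standing 7 mm proud of the control deck (72 mm above the bench). Keys stand in one row along the heater's y, 38 mm apart. x, y, z axes as the heater's. Not to be pressed.
- mute_key (a joint): How far the yellow key is pressed, m: 0 up, 0.004 fully down; counts as pressed beyond 0.0025. Spring return, about 1.2 N to start it and 4 N at full depth.
- stop_key (a joint): How far the red key is pressed, m: 0 up, 0.004 fully down; counts as pressed beyond 0.0025. Spring return, about 1.2 N to start it and 4 N at full depth.
- start_key (a joint): How far the green key is pressed, m: 0 up, 0.004 fully down; counts as pressed beyond 0.0025. Spring return, about 1.2 N to start it and 4 N at full depth.
- set_key (a joint): How far the grey key is pressed, m: 0 up, 0.004 fully down; counts as pressed beyond 0.0025. Spring return, about 1.2 N to start it and 4 N at full depth.
- aperture (a point): Centre of the mouth of the reset hole, level with the control deck (65 mm above the bench): a vertical round hole 12 mm across and 20 mm deep with a 1.5 mm chamfer, marked by a flat blue ring 21 mm across. Axes as the heater's.
- reset_top (a point): Centre of the top face of the recessed reset button, a red round cap 10 mm across inside the hole, 15 mm below the deck when up; it moves down with the button.
- reset_button (a joint): How far the reset button is pressed, m: 0 up, 0.004 fully down (a hard stop); counts as held down beyond 0.0028. Spring return, about 1.8 N to start it and 6 N at full depth.
- stand: Tool stand, a fixed grey-blue block 60 mm (x) by 150 mm (y) by 66 mm high, origin at the centre of its underside. Three upright holes 8 mm across in a row along its y, 45 mm apart, the middle one at its centre; each holds one hand tool upright, any tool in any hole, the tool's handle resting on the block's top.
- probe_grip (a point): Middle of the handle of the blunt probe, the place to grip it: a round blue handle 12 mm across and 65 mm long with white rings, standing upright out of the stand (from 66 to 131 mm above the bench at the start). The probe's z axis points from tip to handle. Mass 20 to 45 g.
- probe_tip (a point): Rounded tip of the probe's straight steel shaft, 5 mm across and 60 mm long below the handle, on the handle's axis, 92.5 mm below probe_grip.
- spatula: Bystander in the stand: spatula with a black handle 12 mm across and 35 mm long and a flat steel blade on top, its top 132 mm above the bench. Origin at the lower end of its shaft, 60 mm below the stand's top.
- brush: Bystander in the stand: brush with a wooden handle 12 mm across and 35 mm long and a white head 14 mm across on top, 130 mm above the bench. Origin at the lower end of its shaft, 60 mm below the stand's top.
- orange_rack: Bystander: loose orange microtube rack, 74 mm (x) by 105 mm (y) by 32 mm high, tubes to 42 mm, on the bench just on the robot's side of the tool stand. Origin at the centre of its underside.
Mind the look-alikes: they are no part of the job. Of the things that look like the stand, take the one that is nearest to the robot's base at the start.

How it is judged:
By the outcome, as a careful person would: the job done as asked, in the order asked, and still so for the second after the job is handed in, while the arm keeps its last pose, push and grip.
It also fails if it takes over 64 s, if anything falls off the work surface, if the arm or the gripper's body presses on something with over 40 N, if the wrist force passes 120 N, or if a joint passes its speed limit or range.

ROBOT

A 6-joint arm with a two-finger parallel gripper is mounted at the origin on the work surface. World frame = base frame: x ahead of the robot, y to its left, z up, the work surface at z = 0. Lengths are in mm, angles in rad, forces in N, time in s.
With the tool pointing down it reaches from about 275 to 1000 mm from the base axis. Payload 8.4 kg.
Tool frame: the origin (TCP) lies on the mounting face of the last link; the fingertips stand 173 mm ahead of it and the grasp point (between the pads) lies 155 mm ahead of it; z points along the fingers, y is the direction in which the jaws open and shut (so a half turn about z gives the same grasp; the last joint's range is limited). The gripper opens to 85 mm and grips with 20 to 120 N. Pads are 22 mm wide; open, the fingers measure 114 mm over their backs; the gripper's body (76 mm by 85 mm) begins 54 mm behind the grasp point. The pads swing forward as they close: fully open they stand 13 mm farther back than shut.
Start: joints at [1.105, 0.353, 1.633, -0, 1.155, -0.002], TCP at [279.593, 558.979, 404.681] pointing down, gripper open.
Joint ranges: [-2.63, 2.63], [-0.92, 2.1], [0.06, 2.66], [-1.3, 4.44], [0, 2.69], [-3.02, 3.02]. Speed limits (rad/s): [2.22, 2.22, 2.79, 3.14, 3.14, 3.14].

INTERFACE

Orientations are given as [roll, pitch, yaw] about the fixed x, y, z axes, in that order (R = Rz(yaw) Ry(pitch) Rx(roll)).
In Python, from rig import r, grab_frame, spotter gives the robot as it stands.
- The arm moves only by the tool apply_moves, never from a script. Its argument "motion" is text: rows parted by semicolons, each of 5 numbers parted by spaces: the opening, from -1 (shut) to 1 (fully open), then the shift along the tool's x, y, z as a fraction of full scale, then the turn about the tool's z as a fraction of full scale. In form: hand x y z twist; .... A call has 1 to 20 rows; each row is the pose to reach, as a shift and turn from the pose commanded when the call began, along the tool's axes at that moment, turning the shorter way round; what a row does not reach only later rows make up. Full scale, the value 1, is 1 m for a shift and pi rad for a turn. A row lasts 1/12 s, in which the tool goes at most 41.7 mm and 7.16 degrees, less where a joint would pass 70% of its speed; a pose out of reach is approached as far as the arm can. A call with a number of a shift or a turn outside -1 to 1 is refused whole. A call with a gripper value outside its range is refused whole. The fingers move at their own pace and stop on an object; "squeeze" is the grip in N (left out, the last holds). Time passes only in rows, so rows that repeat a pose let the fingers close. It gives the time, the measured TCP pose, the force and the opening at its end, in the units of the state.
- r.sense(): the state, without advancing time (a new reading comes with each control period).
- grab_frame(name): name is "side" or "top" or "wrist"; returns a dict with "img" (480x640x3 uint8, red, green, blue), "fx", "fy", "cx", "cy" (pixels), "dist_coeffs" ([k1, k2, p1, p2, k3] as OpenCV has them; the pictures are not rectified), "R" (3x3) and "t" (3): a world point X has camera coordinates R X + t. Camera axes: x right, y down, z forward; pixel columns grow to the right and rows downward; lengths in mm; the calibration is good to about 2 mm. A picture is of the moment at which its call begins. There is no depth.
- r.sign_off(): hands the job in, once; it reports no verdict.
Trained networks look in the newest picture that a camera, given by its name, has taken for a name from the list of things; names that differ only in an ending like _2 or _b are one class to them, and where a whole thing is asked for, a point or a joint stands for the part that bears it (a point fixed in the world has none). Each returns a list of dicts, best first, with "conf" (0 to 1); they miss things now and then, are a little off and sometimes report something else, mostly with a low value. They report only what shows in the picture. A call takes as long as a camera call. They do not tell look-alikes from the thing itself.
- spotter.boxes_of(query, camera): "point" ([x, y, z] in mm, in world coordinates, good to about 4 mm: the middle of the surface that is visible of it).
- spotter.place_of(query, camera): "point" ([x, y, z] in mm, in world coordinates, good to about 4 mm: a listed point, or the origin of a listed thing).
The state is a dict: "clock": time; "qpos": joint angles; "qvel": joint speeds; "joint_efforts": joint torques, N m; "eef_pos": TCP position; "tcp_rot": TCP orientation; "contact_force": force on the tool from outside, world axes, zero at the start; "wrist_torque": the same for the moment, N m; "opening": opening from 0.0 (shut) to 1.0 (fully open).
Only numpy, scipy, OpenCV 4.12 (cv2) and the standard library are available. Lean on these libraries where they do the work, as an engineer would, in place of code of your own. Each camera call takes 0.05 s, during which the arm holds its last target.

## Working session

There is one attempt and no reset: what is moved stays moved. The work goes in short steps, Python scripts to look and compute and a tool call to move; the robot and the scene stay as the last step left them, time stands still between calls to the robot, and variables do not carry over. Pictures are saved under pics/ and viewed, and the job is handed in when it is done.

Besides the shell and the picture viewer there is one more tool, called after "Call:" by a JSON object that holds its "fn" and its "kwargs", one argument or row to a line. apply_moves: Moves the arm, as the interface text tells. Its arguments: {"type":"object","properties":{"motion":{"type":"string"},"squeeze":{"type":"number"}},"required":["motion"]}

```bash
ls; mkdir -p pics; python3 - <<'E'
from rig import r, grab_frame, spotter
import cv2
print(r.sense())
for c in ["side","top","wrist"]:
    f=grab_frame(c); cv2.imwrite(f"pics/{c}0.png",f["img"][:,:,::-1])
    print(c,f["fx"],f["cx"],f["cy"],f["dist_coeffs"],f["R"],f["t"])
    for q in ["heater","mute_key_top","stop_key_top","start_key_top","set_key_top","aperture","stand","probe_grip","spatula","brush","orange_rack"]:
        print(q,[(round(d["conf"],2),[round(float(x)) for x in d["point"]]) for d in spotter.place_of(q,c)])
E
```

```text
pics
{'clock': 0.0, 'qpos': array([ 1.10455600e+00,  3.53675638e-01,  1.63414124e+00,  3.03537338e-07,
        1.15520130e+00, -2.39086865e-03]), 'qvel': array([-0.00186501, -0.00104536, -0.00209771,  0.00021158,  0.00043641,
        0.00041353]), 'joint_efforts': array([ 2.12960681e-04, -6.05242109e+01, -3.42064512e+01,  5.19861419e-05,
        9.31089395e-03, -5.81780640e-06]), 'eef_pos': array([279.51034543, 558.75283945, 403.94130005]), 'tcp_rot': array([-3.14016714e+00, -3.68575329e-06,  2.67774307e+00]), 'contact_force': array([ 0.48192421,  0.1230377 , -0.49352193]), 'wrist_torque': array([ 0.0376352 , -0.00551428,  0.02771029]), 'opening': 0.9984891658788453}
side 483.5226459964002 312.3264453875661 232.86989380694305 [0.0101229 0.        0.        0.        0.       ] [[ 0.7073085  -0.70689939  0.00281779]
 [-0.46277665 -0.46605033 -0.75407881]
 [ 0.53437109  0.53206235 -0.6567779 ]] [-509.84324796  226.95341376  990.85252716]
heater []
mute_key_top [(0.59, [493, 260, 72]), (0.56, [501, 222, 70])]
stop_key_top [(0.41, [498, 222, 75])]
start_key_top [(0.46, [499, 185, 68]), (
[... 875 characters left out ...]
0.73, [630, -197, 1]), (0.72, [735, -376, -2]), (0.7, [363, -638, -2]), (0.47, [497, 263, 69])]
probe_grip [(0.58, [630, -150, 97])]
spatula [(0.5, [631, -240, 9])]
brush [(0.56, [630, -195, 5])]
orange_rack [(0.68, [484, -168, -1])]
wrist 367.49513986650237 324.58419932139765 244.22689413258257 [-0.06137537  0.          0.          0.          0.        ] [[ 4.47653541e-01  8.94207081e-01  6.60037624e-05]
 [ 8.56623270e-01 -4.28859691e-01  2.86837826e-01]
 [ 2.56520722e-01 -1.28347428e-01 -9.57979153e-01]] [-624.80633923  -36.03179854  378.87465815]
heater []
mute_key_top []
stop_key_top []
start_key_top []
set_key_top []
aperture []
stand []
probe_grip []
spatula []
brush []
orange_rack []
```

View pics/side0.png

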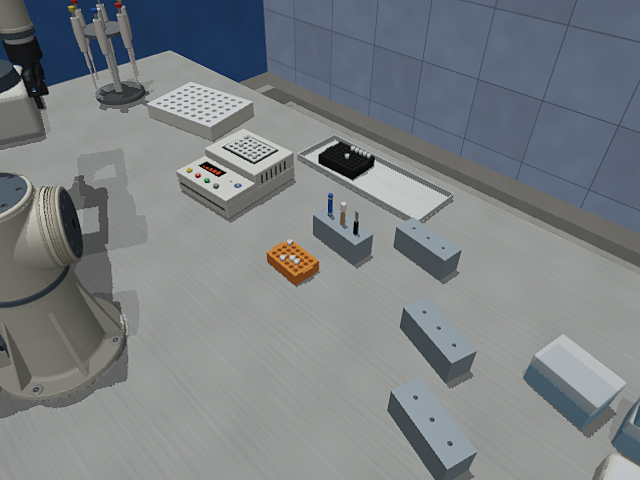

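View pics/top0.png

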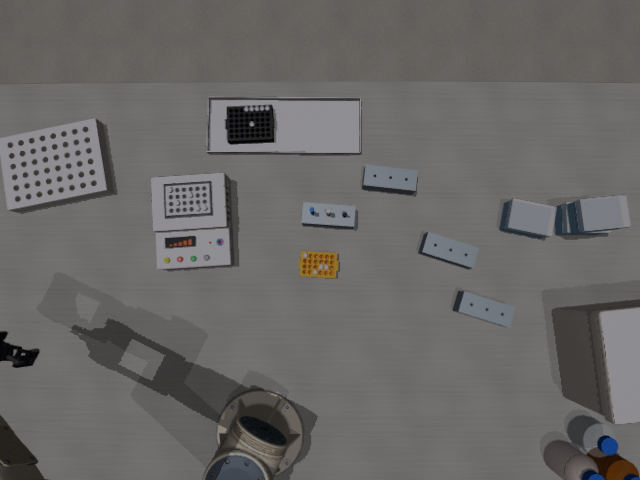

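View pics/wrist0.png

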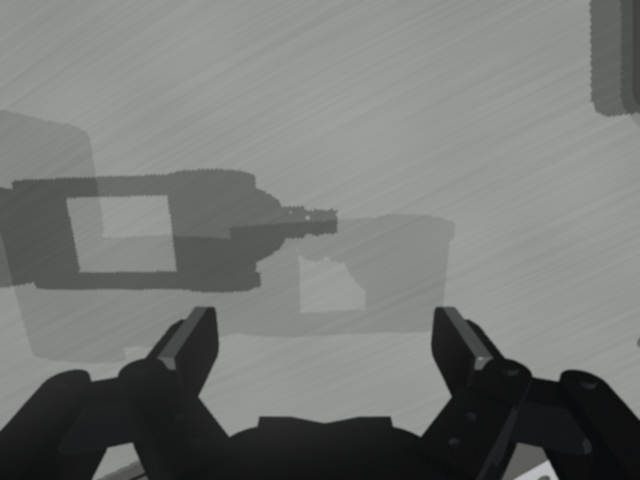

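```bash
cat > h.py <<'E'
import numpy as np
from scipy.spatial.transform import Rotation as Ro
def shift(p0,yaw0,p1,yaw1):
    Rt=Ro.from_euler('xyz',[np.pi,0,yaw0]).as_matrix()
    d=Rt.T@(np.array(p1,float)-np.array(p0,float))/1000
    t=-((yaw1-yaw0+np.pi)%(2*np.pi)-np.pi)/np.pi
    return np.round(d,4),round(t,4)
E
python3 -c "
from h import *
print(shift([279.593,558.979,404.681],2.678,[500,170,380],1.639))"
```

```text
(array([-0.3711, -0.2494,  0.0247]), 0.3307)
```

Call:
{"fn": "apply_moves", "kwargs": {
  "motion": "-1 -0.371 -0.249 0.025 0.331; -1 -0.371 -0.249 0.025 0.331; -1 -0.371 -0.249 0.025 0.331; -1 -0.371 -0.249 0.025 0.331; -1 -0.371 -0.249 0.025 0.331; -1 -0.371 -0.249 0.025 0.331; -1 -0.371 -0.249 0.025 0.331; -1 -0.371 -0.249 0.025 0.331; -1 -0.371 -0.249 0.025 0.331; -1 -0.371 -0.249 0.025 0.331; -1 -0.371 -0.249 0.025 0.331; -1 -0.371 -0.249 0.025 0.331; -1 -0.371 -0.249 0.025 0.331; -1 -0.371 -0.249 0.025 0.331; -1 -0.371 -0.249 0.025 0.331"
}}

```text
clock: 3.05
eef_pos: [499.6, 171.1, 379.8]
tcp_rot: [-3.142, -0.0, 1.639]
contact_force: [0.3, 0.1, -0.2]
opening: -0.001
```

```bash
python3 - <<'E'
from rig import r, grab_frame, spotter
import cv2
s=r.sense(); print(s['clock'],s['eef_pos'],s['tcp_rot'],s['contact_force'],s['opening'],s['qpos'],abs(s['qvel']).max())
c="wrist"
f=grab_frame(c); cv2.imwrite(f"pics/{c}1.png",f["img"][:,:,::-1])
print(f["R"],f["t"])
for q in ["heater","mute_key_top","stop_key_top","start_key_top","set_key_top","aperture"]:
        print(q,[(round(d["conf"],2),[round(float(x),1) for x in d["point"]]) for d in spotter.place_of(q,c)])
E
```

```text
3.05 [499.61889212 171.14001949 379.75243538] [-3.14152758e+00 -2.59630951e-04  1.63880143e+00] [ 0.26950419  0.12075311 -0.19250127] -0.0007476461523824919 [3.27088475e-01 2.29968561e-01 1.86512636e+00 3.09165373e-04
 1.04649413e+00 2.58928593e-01] 0.012496079438585432
[[ 9.97712712e-01  6.75941704e-02 -6.10182454e-04]
 [ 6.49292461e-02 -9.55788576e-01  2.86796777e-01]
 [ 1.88025848e-02 -2.86180408e-01 -9.57991251e-01]] [-509.02500849  101.53665739  394.406133  ]
heater [(0.73, [607.0, 194.4, 0.5])]
mute_key_top [(0.67, [492.7, 265.0, 76.5])]
stop_key_top [(0.9, [493.1, 227.0, 71.5])]
start_key_top [(0.71, [503.2, 186.5, 72.9])]
set_key_top [(0.85, [501.6, 146.1, 76.5])]
aperture []
```

View pics/wrist1.png

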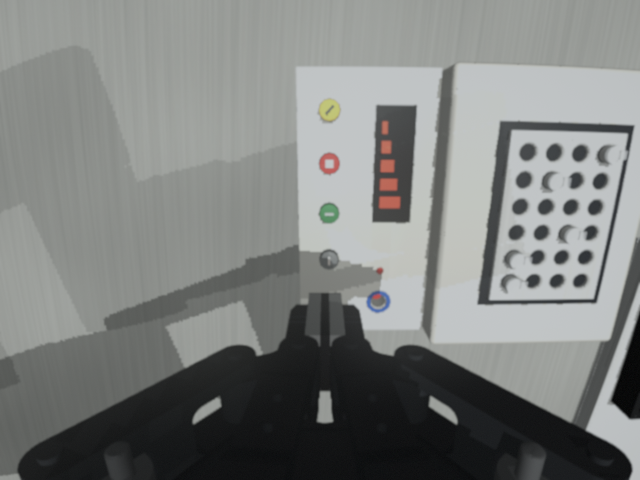

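The wrist picture shows yellow (329,110), red (329,163), green (329,213), grey (329,259) and the blue ring at (378,301). I'll back-project these onto their known heights.

```bash
cat >> h.py <<'E'
import cv2
def ray(f,u,v,z):
    K=np.array([[f["fx"],0,f["cx"]],[0,f["fy"],f["cy"]],[0,0,1]])
    p=cv2.undistortPoints(np.array([[[u,v]]],float),K,np.array(f["dist_coeffs"],float))[0,0]
    R=np.array(f["R"]);t=np.array(f["t"]);c=-R.T@t;d=R.T@np.array([p[0],p[1],1])
    return c+d*(z-c[2])/d[2]
def blob(img,cu,cv_,rad,test):
    ys,xs=np.mgrid[0:480,0:640]
    m=((xs-cu)**2+(ys-cv_)**2<rad**2)&test(img.astype(int))
    # ring/circle: bounding centre + centroid
    Y,X=np.nonzero(m); 
    (cx,cy),ra=cv2.minEnclosingCircle(np.stack([X,Y],1).astype(np.float32))
    return (X.mean(),Y.mean()),(cx,cy,ra),len(X)
E
python3 - <<'E'
from rig import grab_frame
from h import *
for c,P in [("wrist",{'y':(329,110),'r':(329,163),'g':(329,213),'k':(329,259),'b':(378,301)}),
            ("top",{'y':(167,260),'r':(180,259),'g':(194,259),'k':(207,258),'b':(220,242)}),
            ("side",{'y':(188,170),'r':(197,175),'g':(207,181),'k':(217,186),'b':(237,186)})]:
  f=grab_frame(c);
  T={'y':lambda i:(i[...,0]-i[...,2]>40)&(i[...,1]-i[...,2]>40),'r':lambda i:(i[...,0]-i[...,1]>50),
   'g':lambda i:(i[...,1]-i[...,0]>30),'k':lambda i:(i.sum(2)<400),'b':lambda i:(i[...,2]-i[...,0]>25)}
  for k,(u,v) in P.items():
    rad={"wrist":15,"top":7,"side":7}[c]
    try: a,b,n=blob(f["img"],u,v,rad,T[k])
    except Exception as e: print(c,k,'none');continue
    z=65 if k=='b' else 72
    print(c,k,np.round(a,1),np.round(b,1),n,np.round(ray(f,*a,z),1),np.round(ray(f,b[0],b[1],z),1))
E
```

```text
wrist y [328.7 109. ] [329. 109.  11.] 329 [495.7 261.9  72. ] [495.9 261.9  72. ]
wrist r [328.6 162.5] [328.5 162.7  10. ] 224 [498.3 224.4  72. ] [498.2 224.3  72. ]
wrist g [328.4 212.2] [328.4 212.3   9.4] 237 [500.7 187.1  72. ] [500.7 187.   72. ]
wrist k [326.3 262. ] [328.  261.   14.4] 429 [501.9 146.7  72. ] [503.2 147.6  72. ]
wrist b [378.1 301.3] [377.8 300.9  12.2] 240 [548.3 112.   65. ] [548.  112.3  65. ]
top y [nan nan] [0. 0. 0.] 0 [nan nan nan] [1279.1  798.9   72. ]
top r [nan nan] [0. 0. 0.] 0 [nan nan nan] [1279.1  798.9   72. ]
top g [193. 258.] [193.  258.    2.2] 20 [499.5 186.2  72. ] [499.5 186.3  72. ]
top k [208.5 258.1] [207.5 258.    6.5] 104 [499.2 142.1  72. ] [499.6 145.1  72. ]
top b [219.5 241.6] [219.4 241.6   3.7] 31 [546.7 113.7  65. ] [546.6 114.   65. ]
side y [189.  169.8] [189.2 169.8   2.5] 20 [493. 257.  72.] [493.4 256.3  72. ]
side r [197.4 174.9] [197.5 174.5   2.5] 18 [494.9 219.4  72. ] [496.3 220.9  72. ]
side g [206.2 180.1] [206.3 179.9   2.5] 19 [497.6 182.4  72. ] [498.4 182.8  72. ]
side k [217.3 188.3] [217.  187.    6.3] 82 [496.  130.5  72. ] [499.  135.9  72. ]
side b [237.2 185. ] [237.4 185.    3.6] 25 [548.3 113.5  65. ] [548.8 113.3  65. ]h.py:20: RuntimeWarning: Mean of empty slice.
  return (X.mean(),Y.mean()),(cx,cy,ra),len(X)
  ret = ret.dtype.type(ret / rcount)
```

```bash
cat >> h.py <<'E'
def fwd(p0,yaw0,d,t):
    Rt=Ro.from_euler('xyz',[np.pi,0,yaw0]).as_matrix()
    return np.round(np.array(p0)+Rt@np.array(d)*1000,2),round(yaw0-t*np.pi,4)
E
python3 - <<'E'
from h import *
p,y=fwd([279.593,558.979,404.681],2.6778,[-.371,-.249,.025],.331); print(p,y)
print(shift(p,y,[495.5,261.5,255],1.638))
from rig import r
for i in range(3):print(r.sense()['eef_pos'])
E
```

```text
[500.01 170.32 379.68] 1.6379
(array([0.0913, 0.0016, 0.1247]), -0.0)
[499.92646274 170.49239715 379.68268712]
[499.92646274 170.49239715 379.68268712]
[499.92646274 170.49239715 379.68268712]
```

Call:
{"fn": "apply_moves", "kwargs": {
  "motion": "-1 0.03 0.001 0.03 0; -1 0.06 0.0015 0.06 0; -1 0.09 0.0016 0.09 0; -1 0.0913 0.0016 0.115 0; -1 0.0913 0.0016 0.125 0; -1 0.0913 0.0016 0.125 0; -1 0.0913 0.0016 0.125 0; -1 0.0913 0.0016 0.125 0; -1 0.0913 0.0016 0.125 0"
}}

```text
clock: 4.3
eef_pos: [496.3, 261.1, 256.5]
tcp_rot: [3.139, -0.001, 1.637]
contact_force: [0.8, -0.6, 0.4]
opening: -0.007
```

```bash
python3 - <<'E'
from rig import r, grab_frame, spotter
import cv2
for c in ["wrist","side"]:
    f=grab_frame(c); im=f["img"][:,:,::-1]
    if c=="side": im=cv2.resize(im[110:240,130:300],None,fx=4,fy=4)
    cv2.imwrite(f"pics/{c}2.png",im)
s=r.sense(); print(s['clock'],s['eef_pos'],s['contact_force'])
E
```

```text
4.4 [496.09472516 261.17324498 256.16893115] [0.56074258 0.44345148 0.20339838]
```

View pics/wrist2.png

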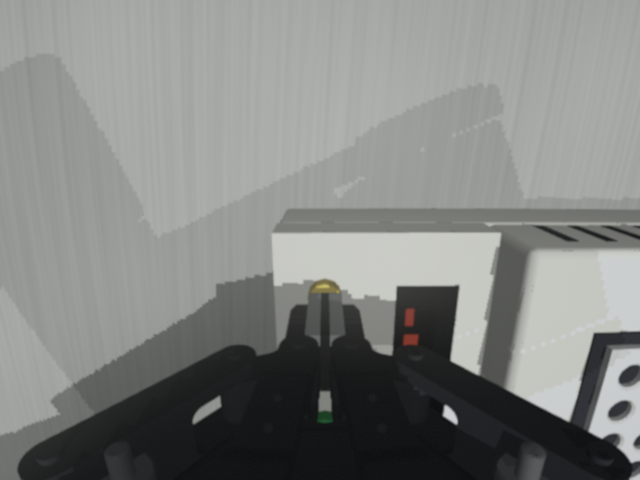

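View pics/side2.png

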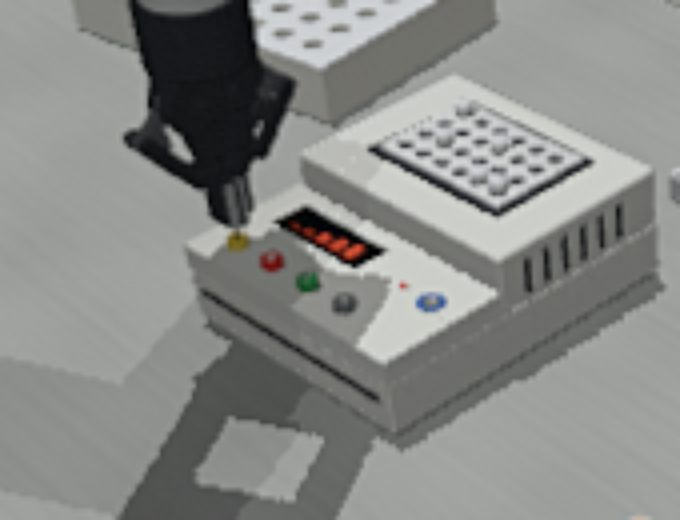

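Closed fingertips are centred over the yellow cap (wrist 324,287). Next is a gentle descent.

Call:
{"fn": "apply_moves", "kwargs": {
  "motion": "-1 0 0 0.005 0; -1 0 0 0.008 0; -1 0 0 0.010 0; -1 0 0 0.011 0; -1 0 0 0.0115 0; -1 0 0 0.0115 0; -1 0 0 0.0115 0; -1 0 0 0.0115 0; -1 0 0 0.0115 0"
}}

```text
clock: 5.15
eef_pos: [495.5, 261.5, 243.2]
tcp_rot: [-3.142, 0.0, 1.638]
contact_force: [-0.1, -1.7, 2.4]
opening: -0.001
```

```bash
python3 - <<'E'
from rig import r
s=r.sense(); print(s['clock'],s['eef_pos'],s['contact_force'],s['wrist_torque'])
E
```

```text
5.15 [495.47901697 261.46789517 243.24658172] [-0.07366907 -1.67331859  2.35669921] [-0.39176685 -0.01908373 -0.04036053]
```

Call:
{"fn": "apply_moves", "kwargs": {
  "motion": "-1 0 0 0.001 0; -1 0 0 0.0017 0; -1 0 0 0.0018 0; -1 0 0 0.0018 0; -1 0 0 0.0018 0; -1 0 0 0.0018 0"
}}

```text
clock: 5.65
eef_pos: [495.5, 261.5, 241.5]
tcp_rot: [-3.142, 0.0, 1.638]
contact_force: [0.2, -3.1, 6.5]
opening: -0.0
```

```bash
python3 - <<'E'
from rig import r,grab_frame
s=r.sense(); print(s['clock'],s['eef_pos'],s['contact_force'],s['wrist_torque'])
E
```

```text
5.65 [495.47667985 261.49055958 241.45088837] [ 0.20087692 -3.13683336  6.50205348] [-0.5209914   0.01749266 -0.02701265]
```

Call:
{"fn": "apply_moves", "kwargs": {
  "motion": "-1 0 0 -0.01 0; -1 0 0 -0.02 0; -1 0 0 -0.02 0; -1 0 0 -0.02 0; -1 0 0 -0.02 0; -1 0 0 -0.02 0"
}}

```text
clock: 6.15
eef_pos: [495.3, 261.5, 261.2]
tcp_rot: [-3.141, 0.0, 1.638]
contact_force: [0.3, 0.3, -0.0]
opening: -0.002
```

```bash
python3 - <<'E'
from rig import r, grab_frame
from h import *
s=r.sense(); print(s['clock'],s['eef_pos'],s['contact_force'],s['wrist_torque'])
f=grab_frame("side"); im=cv2.resize(f["img"][110:240,130:300,::-1],None,fx=4,fy=4)
cv2.imwrite("pics/side3.png",im)
print(shift([495.5,261.5,261.4],1.638,[498,224.2,255],1.638))
E
```

```text
6.15 [495.29564579 261.47780246 261.17710024] [ 0.28733614  0.34198096 -0.03101947] [-0.00416468  0.00856141 -0.01115804]
(array([-0.0374, -0.    ,  0.0064]), -0.0)
```

View pics/side3.png

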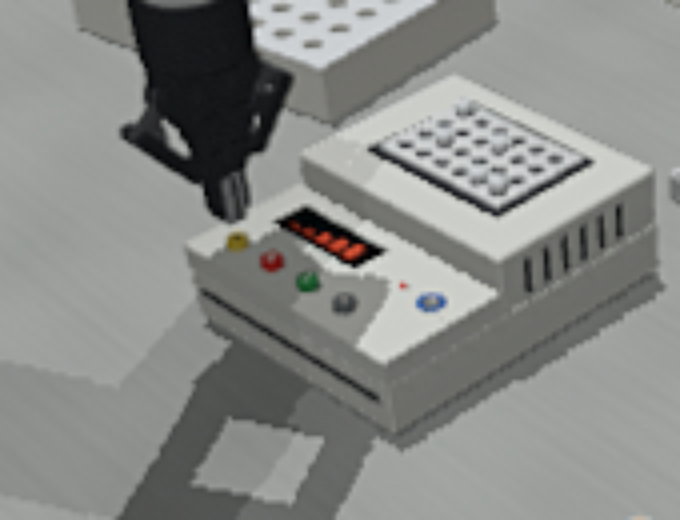

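The side picture shows the yellow key (crop 237,241) back up and clear. I'll press red next.

Call:
{"fn": "apply_moves", "kwargs": {
  "motion": "-1 -0.02 0 0 0; -1 -0.0374 0 0 0; -1 -0.0374 0 0 0; -1 -0.0374 0 0 0; -1 -0.0374 0 0.008 0; -1 -0.0374 0 0.013 0; -1 -0.0374 0 0.016 0; -1 -0.0374 0 0.018 0; -1 -0.0374 0 0.018 0; -1 -0.0374 0 0.018 0; -1 -0.0374 0 0.018 0; -1 -0.0374 0 0.018 0"
}}

```text
clock: 7.2
eef_pos: [497.9, 224.3, 243.6]
tcp_rot: [3.142, -0.0, 1.638]
contact_force: [-1.5, 1.3, 3.1]
opening: 0.002
```

Call:
{"fn": "apply_moves", "kwargs": {
  "motion": "-1 0 0 0.001 0; -1 0 0 0.0018 0; -1 0 0 0.002 0; -1 0 0 0.002 0; -1 0 0 0.002 0; -1 0 0 0.002 0"
}}

```text
clock: 7.7
eef_pos: [498.0, 224.3, 241.5]
tcp_rot: [3.141, -0.0, 1.638]
contact_force: [-2.6, 2.4, 3.7]
opening: -0.001
```

```bash
python3 - <<'E'
from rig import r, grab_frame
from h import *
s=r.sense(); print(s['clock'],s['eef_pos'],s['contact_force'],s['wrist_torque'])
f=grab_frame("side"); im=cv2.resize(f["img"][110:240,130:300,::-1],None,fx=4,fy=4)
cv2.imwrite("pics/side4.png",im)
E
```

```text
7.7 [498.02700884 224.27830574 241.47409177] [-2.5601745   2.39171194  3.69718813] [0.31939492 0.28087824 0.01123222]
```

View pics/side4.png

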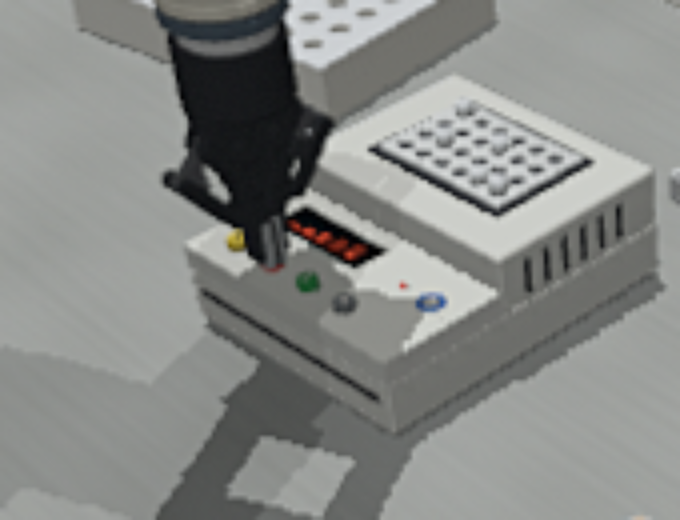

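Call:
{"fn": "apply_moves", "kwargs": {
  "motion": "-1 0 0 0.0004 0; -1 0 0 0.0006 0; -1 0 0 0.0006 0; -1 0 0 0.0006 0"
}}

```text
clock: 8.08
eef_pos: [498.1, 224.3, 241.3]
tcp_rot: [3.141, -0.0, 1.638]
contact_force: [-3.2, 1.6, 10.3]
opening: -0.002
```

```bash
python3 - <<'E'
from rig import r
from h import *
s=r.sense(); print(s['clock'],s['eef_pos'],s['contact_force'],s['wrist_torque'])
E
```

```text
8.0833 [498.05771489 224.28124789 241.33537712] [-3.22859613  1.63732223 10.25242306] [0.2552714  0.61261553 0.02375166]
```

```bash
python3 - <<'E'
from h import *
print(shift([498,224.2,240.78],1.638,[628,-190,430],1.6))
E
```

```text
(array([-0.422 ,  0.1019, -0.1892]), 0.0121)
```

Call:
{"fn": "apply_moves", "kwargs": {
  "motion": "-1 0 0 -0.02 0; -1 0 0 -0.05 0; -1 -0.02 0.01 -0.08 0; 0 -0.05 0.02 -0.12 0; 0 -0.09 0.03 -0.15 0; 0 -0.13 0.04 -0.17 0; 0 -0.17 0.05 -0.189 0; 0 -0.21 0.06 -0.189 0.012; 0 -0.25 0.07 -0.189 0.012; 0 -0.29 0.08 -0.189 0.012; 0 -0.33 0.09 -0.189 0.012; 0 -0.37 0.1 -0.189 0.012; 0 -0.41 0.102 -0.189 0.012; 0 -0.422 0.102 -0.189 0.012; 0 -0.422 0.102 -0.189 0.012; 0 -0.422 0.102 -0.189 0.012; 0 -0.422 0.102 -0.189 0.012; 0 -0.422 0.102 -0.189 0.012"
}}

```text
clock: 9.58
eef_pos: [627.9, -189.0, 429.5]
tcp_rot: [-3.141, -0.0, 1.601]
contact_force: [-1.1, -0.3, -0.6]
opening: 0.504
```

```bash
python3 - <<'E'
from rig import r, grab_frame, spotter
from h import *
s=r.sense(); print(s['clock'],s['eef_pos'],s['tcp_rot'],s['contact_force'],s['opening'])
print(fwd([498,224.2,240.78],1.638,[-.422,.102,-.189],.012))
for c in ["wrist","side"]:
    f=grab_frame(c); cv2.imwrite(f"pics/{c}5.png",f["img"][:,:,::-1])
    for q in ["stand","probe_grip","probe_tip","spatula","brush"]:
        print(c,q,[(round(d["conf"],2),[round(float(x),1) for x in d["point"]]) for d in spotter.place_of(q,c)])
f=grab_frame("side"); im=cv2.resize(f["img"][110:240,130:300,::-1],None,fx=4,fy=4)
cv2.imwrite("pics/side5h.png",im)
E
```

```text
9.5833 [ 627.8972819  -189.03749568  429.54882316] [-3.14103948e+00 -2.91548951e-04  1.60102350e+00] [-1.1351271  -0.25811517 -0.6258787 ] 0.503560256378193
(array([ 628.11, -190.  ,  429.78]), 1.6003)
wrist stand [(0.73, [632.4, -198.6, -3.2])]
wrist probe_grip [(0.74, [628.3, -150.5, 103.2])]
wrist probe_tip []
wrist spatula []
wrist brush [(0.76, [631.2, -193.4, 6.8]), (0.47, [630.7, -196.9, -1.0])]
side stand [(0.93, [527.5, -537.2, 1.3]), (0.92, [358.9, -638.2, 1.5]), (0.91, [621.9, -199.4, -0.4]), (0.9, [737.6, -371.4, 1.4])]
side probe_grip []
side probe_tip []
side spatula []
side brush [(0.16, [500.1, 185.9, 69.6])]
```

View pics/wrist5.png

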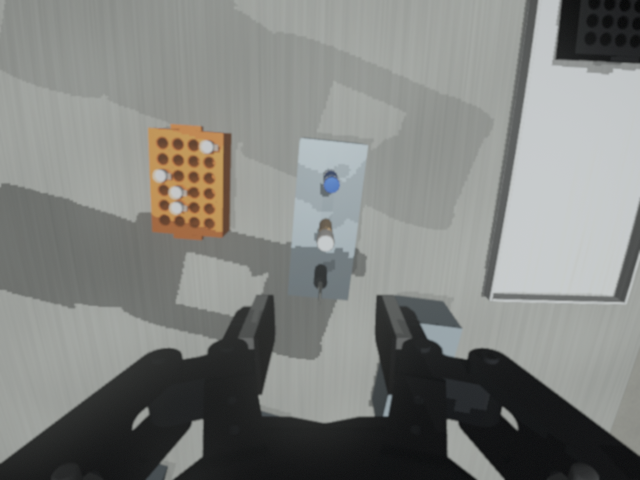

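View pics/side5.png

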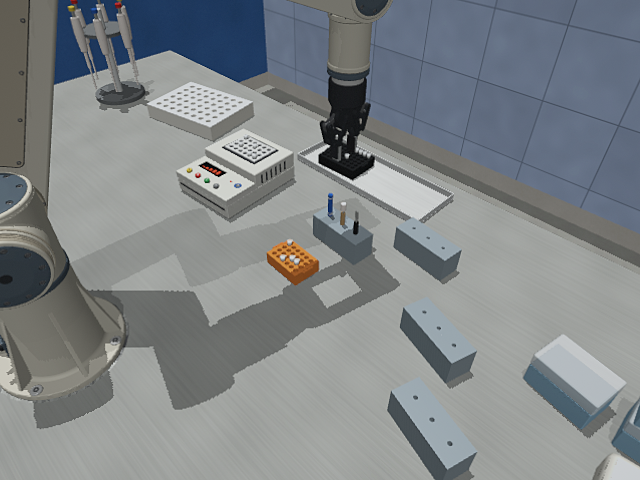

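View pics/side5h.png

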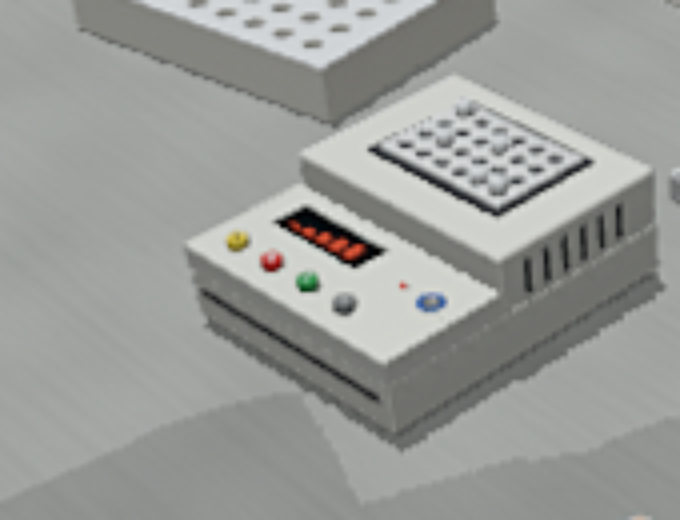

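Wrist: the blue handle top is at (332,184) and its base at about (330,174). The brush is at (326,241) and the spatula at (321,275), both standing. I'll refine the blue handle.

```bash
python3 - <<'E'
from rig import r, grab_frame
from h import *
f=grab_frame("wrist"); 
i=f["img"].astype(int)
m=(i[...,2]-i[...,0]>50); m[:150]=0;m[220:]=0;m[:,:300]=0;m[:,360:]=0
Y,X=np.nonzero(m);print(len(X),X.min(),X.max(),Y.min(),Y.max())
cv2.imwrite("pics/w6.png",cv2.resize(f["img"][150:300,280:380,::-1],None,fx=5,fy=4,interpolation=cv2.INTER_NEAREST)[:600])
for u,v,z in [(332,182.5,131),(329.5,175,66)]: print(ray(f,u,v,z))
R,t=f["R"],f["t"]
K=np.array([[f["fx"],0,f["cx"]],[0,f["fy"],f["cy"]],[0,0,1]])
def pr(P): 
    a,_=cv2.projectPoints(np.array([P],float),cv2.Rodrigues(np.array(R))[0],np.array(t,float),K,np.array(f["dist_coeffs"],float)); return a.ravel()
for P in [(630,-150,131),(630,-150,98),(630,-150,66)]: print(P,pr(P))
g=grab_frame("side");cv2.imwrite("pics/s6.png",cv2.resize(g["img"][185:265,300:380,::-1],None,fx=7,fy=7,interpolation=cv2.INTER_NEAREST))
E
```

```text
205 323 338 175 191
[ 631.36267829 -149.98357144  131.        ]
[ 630.40300167 -151.44556227   66.        ]
(630, -150, 131) [330.11946777 182.46708375]
(630, -150, 98) [329.54984771 177.36467515]
(630, -150, 66) [329.10249022 173.35935191]
```

View pics/w6.png

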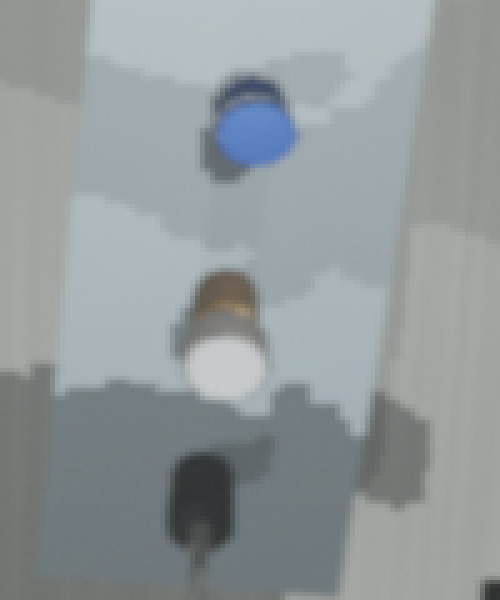

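View pics/s6.png

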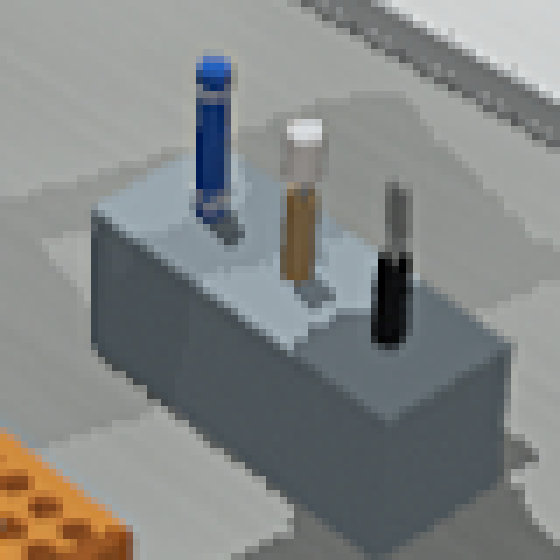

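```bash
python3 - <<'E'
from h import *
print(shift([628.11,-190,429.78],1.6003,[630.6,-150.5,254],1.6003))
E
```

```text
(array([0.0394, 0.0037, 0.1758]), -0.0)
```

Call:
{"fn": "apply_moves", "kwargs": {
  "motion": "0 0.03 0.002 0 0; 0 0.0394 0.0037 0.02 0; 0 0.0394 0.0037 0.05 0; 0 0.0394 0.0037 0.08 0; 0 0.0394 0.0037 0.11 0; 0 0.0394 0.0037 0.14 0; 0 0.0394 0.0037 0.16 0; 0 0.0394 0.0037 0.17 0; 0 0.0394 0.0037 0.1758 0; 0 0.0394 0.0037 0.1758 0; 0 0.0394 0.0037 0.1758 0; 0 0.0394 0.0037 0.1758 0; 0 0.0394 0.0037 0.1758 0"
}}

```text
clock: 11.42
eef_pos: [631.2, -150.7, 255.5]
tcp_rot: [3.139, 0.001, 1.6]
contact_force: [-0.5, 0.4, -0.3]
opening: 0.501
```

```bash
python3 - <<'E'
from rig import r, grab_frame
from h import *
s=r.sense(); print(s['clock'],s['eef_pos'],s['tcp_rot'],s['contact_force'],s['opening'])
f=grab_frame("wrist"); cv2.imwrite("pics/wrist7.png",f["img"][:,:,::-1])
E
```

```text
11.4167 [ 631.15710075 -150.67835208  255.49583327] [3.13930546e+00 6.41013433e-04 1.60019974e+00] [-0.51017186  0.37542446 -0.29654741] 0.5006537766137537
```

View pics/wrist7.png

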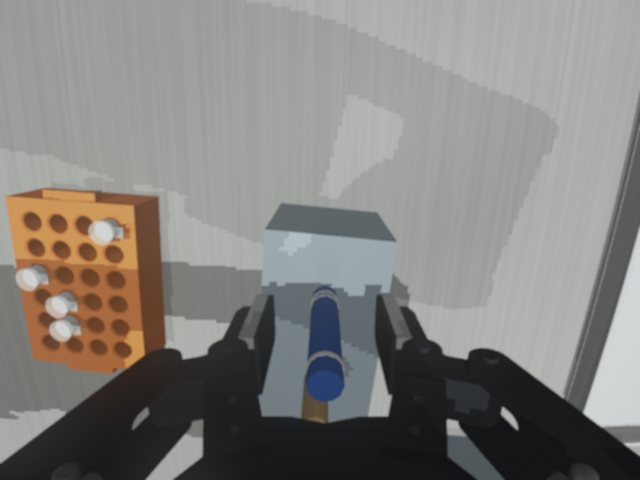

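The blue handle lies between the pads (324,345). I'll close on it.

Call:
{"fn": "apply_moves", "kwargs": {
  "motion": "-1 0 0 0 0; -1 0 0 0 0; -1 0 0 0 0; -1 0 0 0 0; -1 0 0 0 0; -1 0 0 0 0; -1 0 0 0 0; -1 0 0 0 0; -1 0 0 0 0; -1 0 0 0 0",
  "squeeze": 50
}}

```text
clock: 12.3
eef_pos: [630.7, -150.5, 254.4]
tcp_rot: [3.141, 0.0, 1.6]
contact_force: [-2.4, 0.1, 5.9]
opening: 0.12
```

Call:
{"fn": "apply_moves", "kwargs": {
  "motion": "-1 0 0 -0.01 0; -1 0 0 -0.03 0; -1 0 0 -0.05 0; -1 0 0 -0.07 0; -1 0 0 -0.09 0; -1 0 0 -0.11 0; -1 0 0 -0.125 0; -1 0 0 -0.13 0; -1 0 0 -0.13 0; -1 0 0 -0.13 0; -1 0 0 -0.13 0"
}}

```text
clock: 13.22
eef_pos: [630.2, -150.4, 382.7]
tcp_rot: [-3.14, -0.001, 1.6]
contact_force: [-0.1, -1.2, -1.7]
opening: 0.127
```

```bash
python3 - <<'E'
from rig import r, grab_frame,spotter
from h import *
s=r.sense(); print(s['clock'],s['eef_pos'],s['tcp_rot'],s['contact_force'],s['opening'])
f=grab_frame("wrist"); cv2.imwrite("pics/wrist8.png",f["img"][:,:,::-1])
for c in ["wrist","side"]:
  f=grab_frame(c)
  for q in ["probe_grip","probe_tip"]: print(c,q,[(round(d["conf"],2),[round(float(x),1) for x in d["point"]]) for d in spotter.place_of(q,c)])
cv2.imwrite("pics/side8.png",cv2.resize(f["img"][130:280,260:400,::-1],None,fx=4,fy=4,interpolation=cv2.INTER_NEAREST))
print(shift([630.6,-150.5,384],1.6003,[548.2,112.5,384],1.6003))
E
```

```text
13.2167 [ 630.17972316 -150.41796114  382.65568179] [-3.13963075e+00 -5.39634512e-04  1.60019778e+00] [-0.05028775 -1.21820342 -1.6702864 ] 0.12724740876250776
wrist probe_grip [(0.63, [628.5, -149.4, 226.2])]
wrist probe_tip [(0.77, [629.2, -149.5, 138.1])]
side probe_grip [(0.53, [631.2, -151.4, 230.1])]
side probe_tip [(0.6, [629.8, -150.0, 134.4])]
(array([ 0.2653, -0.0746, -0.    ]), -0.0)
```

View pics/wrist8.png

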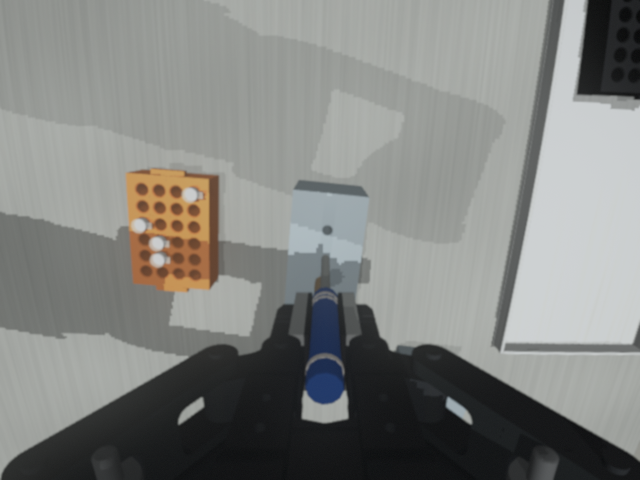

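View pics/side8.png

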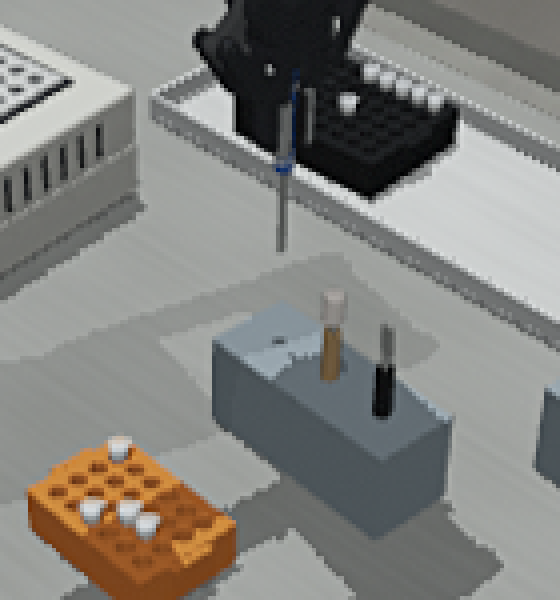

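The probe is held upright (wrist: tip ≈ (326,246)), and the other two tools and the rack haven't moved. I'll carry it over the hole.

Call:
{"fn": "apply_moves", "kwargs": {
  "motion": "-1 0.02 -0.005 0 0; -1 0.045 -0.013 0 0; -1 0.07 -0.02 0 0; -1 0.095 -0.027 0 0; -1 0.12 -0.034 0 0; -1 0.145 -0.041 0 0; -1 0.17 -0.048 0 0; -1 0.195 -0.055 0 0; -1 0.22 -0.062 0 0; -1 0.245 -0.069 0 0; -1 0.26 -0.073 0 0; -1 0.2653 -0.0746 0 0; -1 0.2653 -0.0746 0 0; -1 0.2653 -0.0746 0.01 0; -1 0.2653 -0.0746 0.02 0; -1 0.2653 -0.0746 0.03 0; -1 0.2653 -0.0746 0.03 0; -1 0.2653 -0.0746 0.03 0; -1 0.2653 -0.0746 0.03 0"
}}

```text
clock: 15.15
eef_pos: [548.4, 112.1, 353.7]
tcp_rot: [-3.141, 0.0, 1.6]
contact_force: [-0.4, 0.8, 0.8]
opening: 0.127
```

```bash
python3 - <<'E'
from rig import r, grab_frame,spotter
from h import *
s=r.sense(); print(s['clock'],s['eef_pos'],s['tcp_rot'],s['contact_force'],s['opening'])
for c in ["wrist","side","top"]:
  f=grab_frame(c)
  if c!="top":
    x=cv2.resize(f["img"][220:340,250:410,::-1] if c=="wrist" else f["img"][110:230,160:320,::-1],None,fx=5,fy=5,interpolation=cv2.INTER_CUBIC)
    cv2.imwrite(f"pics/{c}9.png",x)
  for q in ["probe_grip","probe_tip","aperture"]: print(c,q,[(round(d["conf"],2),[round(float(x),1) for x in d["point"]]) for d in spotter.place_of(q,c)])
E
```

```text
15.15 [548.42345732 112.06862594 353.72114288] [-3.14108249e+00  1.03825533e-04  1.59959190e+00] [-0.37053756  0.78416976  0.81984505] 0.1265018352230693
wrist probe_grip [(0.61, [545.6, 111.4, 199.8])]
wrist probe_tip []
wrist aperture [(0.65, [551.6, 108.5, 62.6]), (0.65, [546.2, 115.9, 50.1])]
side probe_grip [(0.47, [548.9, 110.4, 199.7])]
side probe_tip [(0.58, [549.4, 111.1, 109.8]), (0.57, [547.8, 113.6, 65.3])]
side aperture [(0.94, [546.3, 114.3, 63.5])]
top probe_grip [(0.34, [629.9, -199.2, 0.1])]
top probe_tip []
top aperture [(0.8, [548.4, 108.9, 66.9])]
```

View pics/wrist9.png

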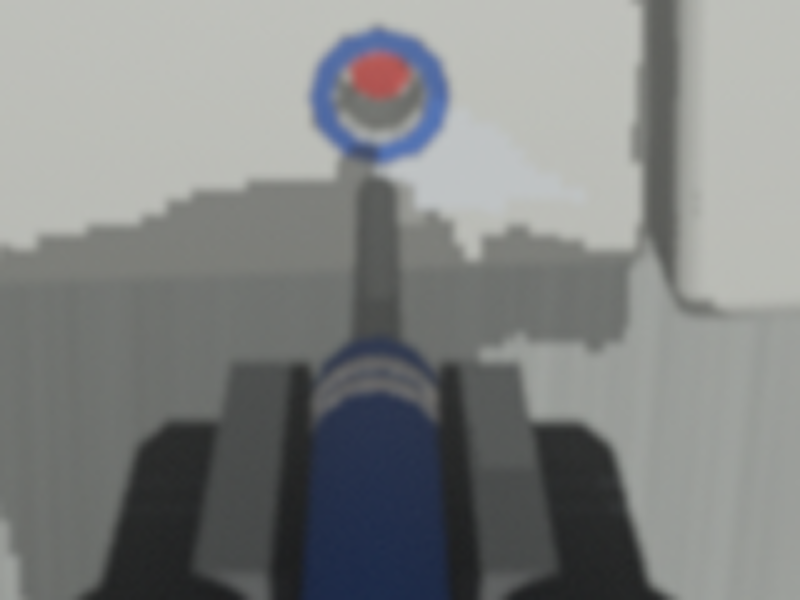

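View pics/side9.png

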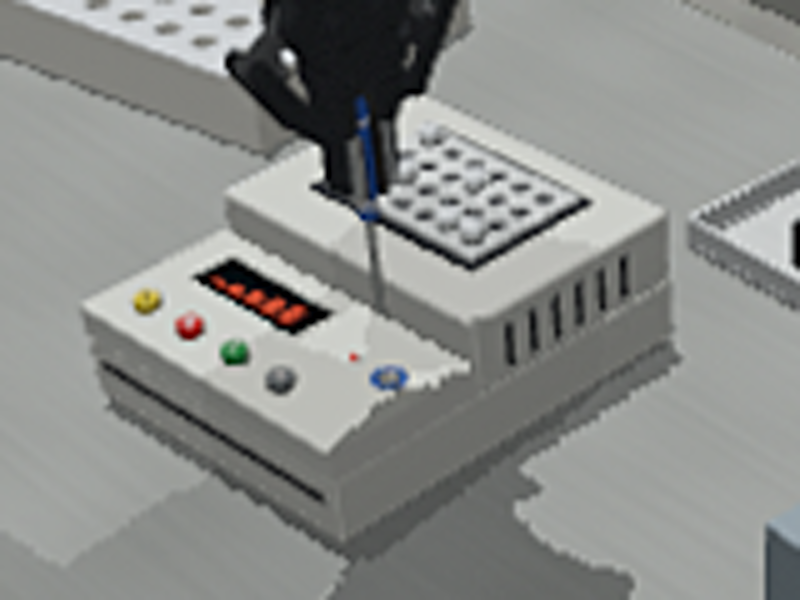

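Wrist: ring centre ≈ (326,239), tip end ≈ (325.5,256). Side: ring ≈ (237.8,185.6), tip ≈ (236,171.8). I'll measure the tip against the hole in both.

```bash
python3 - <<'E'
from rig import r, grab_frame
from h import *
f=grab_frame("wrist"); g=grab_frame("side"); tp=grab_frame("top")
T=lambda i:(i[...,2]-i[...,0]>60)
a,b,n=blob(f["img"],326,239,15,T); print("ring w",np.round(a,1),np.round(b,1),n,ray(f,b[0],b[1],65), ray(f,325.8,238.9,65))
a,b,n=blob(g["img"],237.5,185.2,8,lambda i:(i[...,2]-i[...,0]>30)); print("ring s",np.round(a,1),np.round(b,1),n,ray(g,*a,65))
print("tip w", ray(f,325.3,256.2,107), "tip s",ray(g,236,171.8,106.5))
# predicted pixel if tip lies exactly below TCP
for nm,q in (("w",f),("s",g)):
  K=np.array([[q["fx"],0,q["cx"]],[0,q["fy"],q["cy"]],[0,0,1]])
  for P in [(548.2,112.2,106.2),(548.2,112.2,65)]:
    a,_=cv2.projectPoints(np.array([P]),cv2.Rodrigues(np.array(q["R"]))[0],np.array(q["t"],float),K,np.array(q["dist_coeffs"],float));print(nm,P,a.ravel())
cv2.imwrite("pics/wz.png",cv2.resize(f["img"][225:275,290:360,::-1],None,fx=10,fy=10,interpolation=cv2.INTER_NEAREST))
cv2.imwrite("pics/sz.png",cv2.resize(g["img"][150:200,205:265,::-1],None,fx=10,fy=10,interpolation=cv2.INTER_NEAREST))
print(r.sense()['eef_pos'])
E
```

```text
ring w [326.2 238.6] [325.6 239.5  12.9] 174 [548.0987932  112.22913292  65.        ] [548.22107377 112.71141802  65.        ]
ring s [237.3 185.2] [237.5 185.5   3.5] 20 [548.12288757 112.97357292  65.        ]
tip w [547.77148458 113.49757941 107.        ] tip s [549.91283923 114.12239755 106.5       ]
w (548.2, 112.2, 106.2) [325.92480773 257.78770523]
w (548.2, 112.2, 65) [325.75000651 239.57355252]
s (548.2, 112.2, 106.2) [235.95157217 172.44388892]
s (548.2, 112.2, 65) [237.50238499 185.25728328]
[548.24238633 112.48481208 354.00252637]
```

View pics/wz.png

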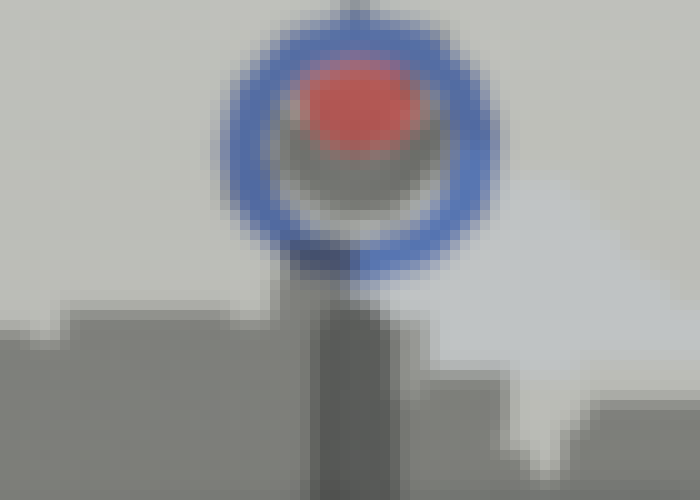

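View pics/sz.png

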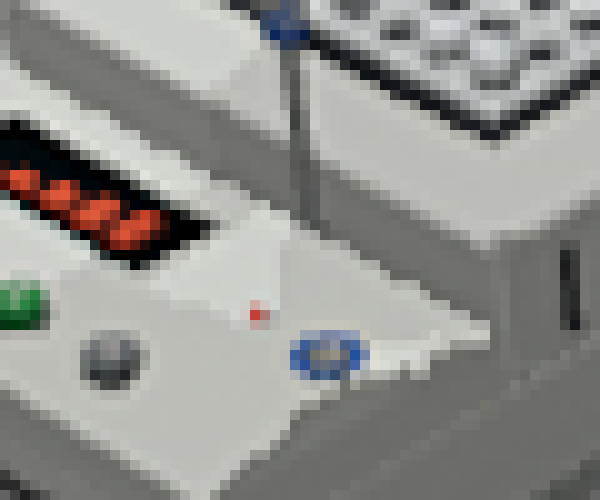

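Tip and hole agree to about 1 mm in both views, against 3.5 mm of clearance. I'll go down into the hole, stopping short of the button.

Call:
{"fn": "apply_moves", "kwargs": {
  "motion": "-1 0 0 0.01 0; -1 0 0 0.02 0; -1 0 0 0.03 0; -1 0 0 0.035 0; -1 0 0 0.04 0; -1 0 0 0.044 0; -1 0 0 0.048 0; -1 0 0 0.05 0; -1 0 0 0.05 0; -1 0 0 0.05 0; -1 0 0 0.05 0; -1 0 0 0.05 0"
}}

```text
clock: 16.9
eef_pos: [548.4, 112.5, 304.3]
tcp_rot: [3.141, -0.0, 1.6]
contact_force: [0.7, 0.3, -0.3]
opening: 0.122
```

```bash
python3 - <<'E'
from rig import r, grab_frame
from h import *
s=r.sense(); print(s['clock'],s['eef_pos'],s['tcp_rot'],s['contact_force'],s['wrist_torque'],s['opening'])
f=grab_frame("wrist"); g=grab_frame("side")
cv2.imwrite("pics/wz2.png",cv2.resize(f["img"][200:300,270:380,::-1],None,fx=6,fy=6,interpolation=cv2.INTER_CUBIC))
cv2.imwrite("pics/sz2.png",cv2.resize(g["img"][130:210,190:280,::-1],None,fx=7,fy=7,interpolation=cv2.INTER_CUBIC))
E
```

```text
16.9 [548.37000686 112.49346484 304.3418769 ] [ 3.14094002e+00 -1.05903833e-04  1.60020376e+00] [ 0.72600909  0.31982144 -0.3246178 ] [ 0.00433012 -0.0243139   0.0120434 ] 0.12176586829324205
```

View pics/wz2.png

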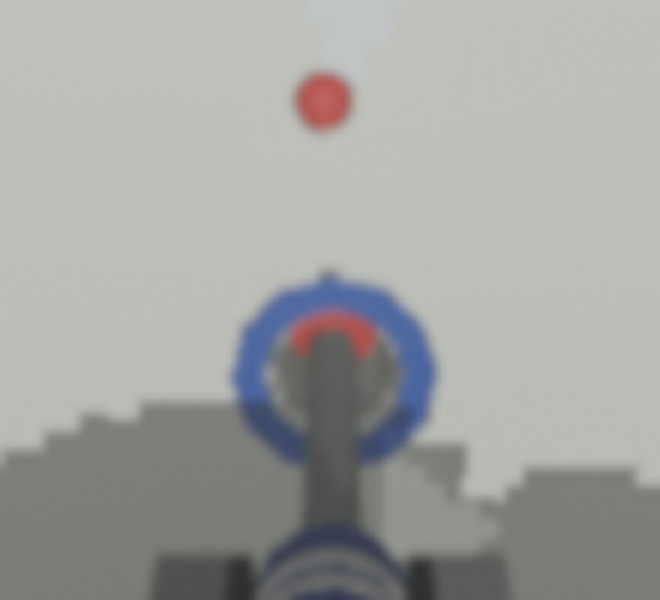

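View pics/sz2.png

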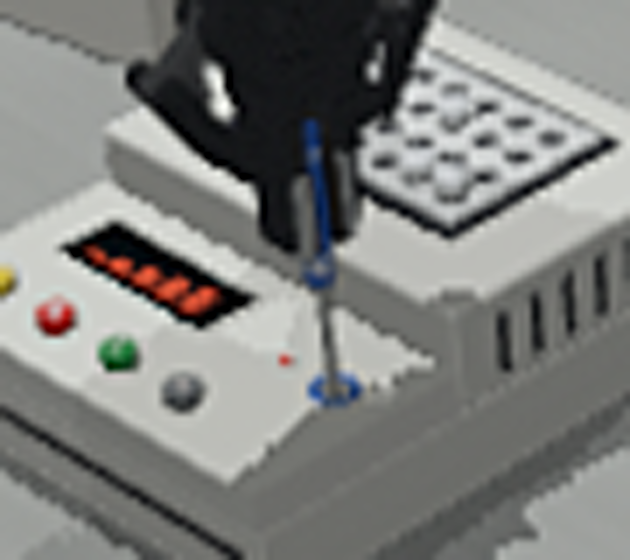

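The probe is in the hole (wrist crop 333,340, over the red cap) and touches nothing. I'll press in steps.

Call:
{"fn": "apply_moves", "kwargs": {
  "motion": "-1 0 0 0.003 0; -1 0 0 0.005 0; -1 0 0 0.007 0; -1 0 0 0.008 0; -1 0 0 0.0085 0; -1 0 0 0.0085 0; -1 0 0 0.0085 0; -1 0 0 0.0085 0; -1 0 0 0.0085 0"
}}

```text
clock: 17.75
eef_pos: [548.3, 112.5, 295.6]
tcp_rot: [3.141, -0.0, 1.6]
contact_force: [0.1, 0.5, 3.0]
opening: 0.125
```

```bash
python3 - <<'E'
from rig import r
s=r.sense(); print(s['clock'],s['eef_pos'],s['contact_force'],s['wrist_torque'],s['opening'])
E
```

```text
17.75 [548.30667076 112.49550767 295.64563422] [0.08975614 0.51899952 3.02833375] [ 0.03252469  0.06939789 -0.01384378] 0.1249180624485626
```

Call:
{"fn": "apply_moves", "kwargs": {
  "motion": "-1 0 0 0.001 0; -1 0 0 0.002 0; -1 0 0 0.0028 0; -1 0 0 0.003 0; -1 0 0 0.003 0; -1 0 0 0.003 0; -1 0 0 0.003 0; -1 0 0 0.003 0"
}}

```text
clock: 18.42
eef_pos: [548.5, 112.5, 293.3]
tcp_rot: [3.141, -0.0, 1.6]
contact_force: [-2.2, -0.5, 12.5]
opening: 0.127
```

```bash
python3 - <<'E'
from rig import r
s=r.sense(); print(s['clock'],s['eef_pos'],s['contact_force'],s['wrist_torque'],s['opening'])
E
```

```text
18.4167 [548.52560669 112.51574531 293.30918916] [-2.21900537 -0.49994011 12.51667041] [-0.06508355  0.50177052  0.00917899] 0.1268455631173341
```

Call:
{"fn": "apply_moves", "kwargs": {
  "motion": "-1 0 0 0 0; -1 0 0 0 0; -1 0 0 0 0; -1 0 0 0 0; -1 0 0 0 0; -1 0 0 0 0; -1 0 0 0 0; -1 0 0 0 0; -1 0 0 0 0; -1 0 0 0 0"
}}

```text
clock: 19.25
eef_pos: [548.5, 112.5, 293.3]
tcp_rot: [3.141, -0.0, 1.6]
contact_force: [-1.8, -0.3, 12.3]
opening: 0.127
```

```bash
python3 - <<'E'
from rig import r, grab_frame
from h import *
s=r.sense(); print(s['clock'],s['eef_pos'],s['tcp_rot'],s['contact_force'],s['wrist_torque'],s['opening'])
f=grab_frame("wrist"); g=grab_frame("side")
a=cv2.resize(f["img"][200:300,270:370,::-1],(400,400),interpolation=cv2.INTER_CUBIC)
b=cv2.resize(g["img"][130:280,190:340,::-1],(400,400),interpolation=cv2.INTER_CUBIC)
cv2.imwrite("pics/end.png",np.hstack([a,b]))
E
```

```text
19.25 [548.53127099 112.54773784 293.33108971] [ 3.14050317e+00 -1.81689992e-04  1.60025858e+00] [-1.80171522 -0.32094329 12.27545935] [-0.04732919  0.47327053  0.01981421] 0.1269466213564352
```

View pics/end.png

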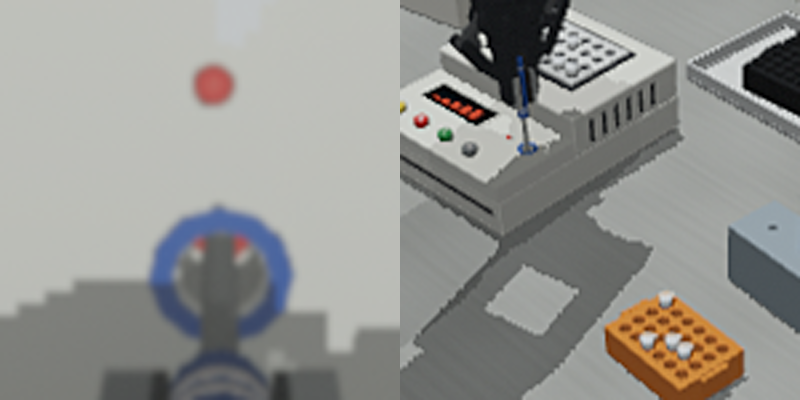

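The probe sits in the hole (left crop 220,240) with the red cap deeper than before. The push is steady at 12.3 N and the rack hasn't moved. I'm handing in now.

```bash
python3 - <<'E'
from rig import r
print(r.sign_off())
E
```

```text
the job is handed in; nothing more can be done
None
```

The job is done and handed in at about 19 s of the 64 s allowed. I don't have the verdict, because the hand-in doesn't report one.

- **Yellow key:** I pressed it with the closed fingertips, reaching 6.5 N about 3.5 mm down, then let go. It was back up in the side picture.
- **Red key:** I pressed it next. It read 3.7 N at about 3.5 mm, so I went slightly further until it read 10.3 N at the hard stop, then let go.
- **Reset button:** I took the blue probe from the tool stand nearest the base, lowered it through the blue-ringed hole without touching the sides, and pressed the button down. The probe is still in the gripper at 50 N.

**Last checks:**
- The push stayed at 12.3–12.5 N for 0.8 s; the button needs 6 N at full depth, so it is on its stop.
- The tip height worked out at 45.8 mm, against 46 mm expected for fully down.
- The rack looked unmoved in the last picture. The spatula and brush were still upright in the stand after I lifted the probe out, but the last picture doesn't show them.
- The green and grey keys were never approached.

**Did not match:** both key presses showed sideways forces of about 2–3 N that I didn't explain. The camera estimates of the hole and the tip differed by 1–2 mm, within the 3.5 mm clearance. No direct reading of key or button travel is available, so the depths come from position and force.

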